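# Wind a die set closed with its four-spoked capstan

### The job

Close the large die set: turn the four-spoked capstan on top of it clockwise, seen from above, until it is fully home against its stop. The rear of the wheel is under a guard, so push one spoke after another round through the open half. Leave the small three-spoked clamp beside it as it is set.

Things in the scene. Friction and masses are not known exactly. Their poses are not given: they have to be found in the camera images.
- capstan_centre (a point): Axis of the large die set's four-spoked capstan, at spoke mid-height, 162 mm above the table. Axes (fixed): x to the die set's rear, away from the robot, y left, z up. Steel hub 52 mm across, 140 to 181 mm above the table; 4 level spokes 12 mm thick, ending in 22 mm balls centred 95 mm from the axis. Below, a 250 x 220 mm (x, y) top plate at 128 mm, with 4 mm screw heads
- capstan (a joint): Turn of that capstan, rad, growing clockwise seen from above. Its spokes point at k x 90 degrees minus this value, measured counter-clockwise from the die set's +x. The stop (fully home, die set closed) is at 4.8; it starts between 0.35 and 1.4. Stiff: about 0.35 N m of friction (5 N at 70 mm from the axis); it stays where it is left
- guard_edge (a point): Middle of the front edge of the flat clear guard over the rear of the capstan, 20 mm behind the axis, on the guard's upper face 200 mm above the table; axes as capstan_centre. The guard, 6 mm thick, reaches from here 105 mm along +x and 110 mm to either side, on thin posts. In front of it the spokes are open to fingers from above
- clamp_spoke_end (a point): Ball, 16 mm across, at the end of one spoke of the small three-spoked star handle on the other fixture, a clamp block with a 110 x 100 mm base; the ball is 50 mm from that handle's axis, 83 mm above the table. This clamp stands left or right of the die set and must stay as it is set

How it is judged:
At the end, for the whole second after the job is handed in: The four-spoked capstan has been turned clockwise to its stop (within 0.2 rad, about 11 degrees, of 4.8) and is at rest (value of joint capstan above 4.6 rad and velocity of joint capstan between -0.05 and 0.05 rad/s); the robot touches nothing.
It fails at once if the small clamp's star handle is turned (its spoke end moves more than 12 mm) (distance of clamp_spoke_end from where it was at the start of the episode above 0.012 m).
It also fails if it takes over 61 s, if anything falls off the work surface, if the arm or the gripper's body presses on something with over 40 N, if the wrist force passes 120 N, or if a joint passes its speed limit or range.

### The arm

A 6-joint arm with a two-finger parallel gripper is mounted at the origin on the work surface. World frame = base frame: x ahead of the robot, y to its left, z up, the work surface at z = 0. Lengths are in m, angles in rad, forces in N, time in s.
With the tool pointing down it reaches from about 0.225 to 0.725 m from the base axis. Payload 3.1 kg.
Tool frame: the origin (TCP) lies midway between the tips of the shut fingers; the grasp point (between the pads) lies 19 mm behind it; z points along the fingers, y is the direction in which the jaws open and shut (so a half turn about z gives the same grasp; the last joint's range is limited). The gripper opens to 85 mm and grips with 20 to 120 N. Pads are 22 mm wide; open, the fingers measure 114 mm over their backs; the gripper's body (76 mm by 85 mm) begins 54 mm behind the grasp point. The pads swing forward as they close: fully open they stand 13 mm farther back than shut.
Start: joints at [1.183, 0.048, 0.099, 1.622, 0, 1.443], TCP at [0.135, 0.507, 0.231] pointing down, gripper open.
Joint ranges: [-2.91, 2.91], [-0.99, 1.94], [-1.21, 1.42], [-2.12, 2.29], [-1.49, 1.47], [-3.14, 3.14]. Speed limits (rad/s): [2.79, 2.79, 3.14, 3.14, 3.14, 3.14].

### API

Orientations are given as a 3x3 rotation matrix whose columns are the frame's x, y, z axes.
In Python, from workcell import sense, snapshot, hand_in, boxes_of, regions_of, mark_of gives the robot as it stands. The module is installed in compiled form; this text tells all that it offers.
- The arm moves only by the tool servo_tool, never from a script. Its argument "deltas" is text: rows parted by semicolons, each of 5 numbers parted by spaces: the finger opening in cm, from 0 to 8.54, then the shift along the tool's x, y, z in cm, then the turn about the tool's z in rad. A call has 1 to 20 rows; each row shifts and turns the commanded pose from where the row before left it, along the tool's axes as they then stand; what a row does not reach is not made up. A row lasts 1/10 s, in which the tool goes at most 50 mm and 8.59 degrees, less where a joint would pass 70% of its speed; a pose out of reach is approached as far as the arm can. A call is refused whole if a number of a shift passes 5 or a number of a turn 0.15, either way. A call with a gripper value outside its range is refused whole. The fingers move at their own pace and stop on an object; "force" is the grip in N (left out, the last holds). Time passes only in rows, so rows that do not move let the fingers close. It gives the time, the measured TCP pose, the force and the opening at its end, in the units of the state.
- sense(): the state, without advancing time (a new reading comes with each control period).
- snapshot(name): name is "side" or "top" or "wrist"; returns a dict with "pixels" (400x640x3 uint8, red, green, blue), "depth" (400x640 float32, m along the optical axis (not along the pixel's ray), 0 where there is no reading), "fx", "fy", "cx", "cy" (pixels), "T" (4x4, takes a point from camera to world coordinates). Camera axes: x right, y up, looking along -z (the intrinsics and any distortion apply to the point x, -y, -z); pixel columns grow to the right and rows downward; lengths in m; the calibration is good to about 2 mm. The wrist camera is an equidistant fisheye: a pixel r from the principal point sees the ray r / f radians off the axis. A picture is of the moment at which its call begins.
- hand_in(): hands the job in, once; it reports no verdict.
Trained networks look in the newest picture that a camera, given by its name, has taken for a name from the list of things; names that differ only in an ending like _2 or _b are one class to them, and where a whole thing is asked for, a point or a joint stands for the part that bears it (a point fixed in the world has none). Each returns a list of dicts, best first, with "p" (0 to 1); they miss things now and then, are a little off and sometimes report something else, mostly with a low value. They report only what shows in the picture. A call takes as long as a camera call.
- boxes_of(camera, query): "bbox" ([left, top, right, bottom] in pixels, round what is visible of it).
- regions_of(camera, query): "region" (400x640 bool, what is visible of it) and "bbox" ([left, top, right, bottom] in pixels, round what is visible of it).
- mark_of(camera, query): "pixel" ([column, row] in pixels: a listed point, or the origin of a listed thing).
The state is a dict: "time_s": time; "joints": joint angles; "joint_vel": joint speeds; "tau": joint torques, N m; "tool_pos": TCP position; "eef_rot": TCP orientation; "contact_force": force on the tool from outside, world axes, zero at the start; "torque": the same for the moment, N m; "grip_width": finger opening in m.
Only numpy, scipy, OpenCV 4.12 (cv2) and the standard library are available. Lean on these libraries where they do the work, as an engineer would, in place of code of your own. Each camera call takes 0.05 s, during which the arm holds its last target. There are 200 camera calls.

## Working session

There is one attempt and no reset: what is moved stays moved. The work goes in short steps, Python scripts to look and compute and a tool call to move; the robot and the scene stay as the last step left them, time stands still between calls to the robot, and variables do not carry over. Pictures are saved under pics/ and viewed, about 8 in all and at most 12, crops included, and the job is handed in when it is done.

Besides the shell and the picture viewer there is one more tool, called after ">>>" by a JSON object that holds its "op" and its "data". servo_tool: Moves the arm, as the interface text tells. Its arguments: {"type":"object","properties":{"deltas":{"type":"string"},"force":{"type":"number"}},"required":["deltas"]}

```bash
mkdir -p pics
cat > h.py <<'E'
import numpy as np,cv2
from workcell import *
def proj_inv(s,u,v,z=None,d=None):
    T=s['T'];r=np.array([(u-s['cx'])/s['fx'],-(v-s['cy'])/s['fy'],-1.])
    R=T[:3,:3]@r;o=T[:3,3]
    k=(z-o[2])/R[2] if z is not None else d
    return o+k*R
E
python3 - <<'E'
from h import *
print(sense())
ims=[]
for c in['top','side']:
    s=snapshot(c);cv2.imwrite(f'pics/{c}0.png',s['pixels'][...,::-1])
    print(c,s['T'].round(3).tolist(),s['fx'],s['cx'],s['cy'])
    for q,z in[('capstan_centre',.162),('guard_edge',.2),('clamp_spoke_end',.083)]:
        for m in mark_of(c,q)[:3]:
            print(q,m['p'],m['pixel'],proj_inv(s,*m['pixel'],z=z).round(4))
    for q in ['capstan','clamp_spoke_end']:print(q,[(b['bbox'],b['p']) for b in boxes_of(c,q)[:2]])
E
```

```text
{'time_s': 0.0, 'joints': array([ 1.18315053e+00,  4.87251583e-02,  9.75685574e-02,  1.62199734e+00,
       -1.60288266e-05,  1.44296576e+00]), 'joint_vel': array([ 0.00040977, -0.0004825 , -0.00048239,  0.00262311, -0.00043442,
        0.0013651 ]), 'tau': array([-1.19820528e-03, -3.38779843e+01,  3.20016897e+01,  2.02461710e-02,
       -1.41647984e-04,  2.50518156e-06]), 'tool_pos': array([0.13466975, 0.50679197, 0.2301158 ]), 'eef_rot': array([[-9.66437343e-01,  2.56900943e-01, -8.76362423e-04],
       [ 2.56902280e-01,  9.66434906e-01, -2.18874271e-03],
       [ 2.84657171e-04, -2.34042219e-03, -9.99997221e-01]]), 'contact_force': array([ 0.6361762 , -0.03231915,  0.25805803]), 'torque': array([ 0.01941111, -0.00499971, -0.01079714]), 'grip_width': 0.0856823129049554}
top [[-0.01, 0.987, -0.161, 0.488], [-1.0, -0.009, 0.004, 0.004], [0.002, 0.161, 0.987, 0.915], [0.0, 0.0, 0.0, 1.0]] 392.27114614273927 315.78585532764396 194.29417020751262
capstan_centre 0.82 [429.1, 217.6] [ 0.5631 -0.2164  0.162 ]
guard_edge 0.97 [434.3, 207.2] [ 0.5784 -0.2159  0.2   ]
clamp_spoke_end 0.59 [213.3, 190.3] [0.6344 0.2219 0.083 ]
capstan [([388.7, 204.1, 467.7, 259.4], 0.96)]
clamp_spoke_end [([192.9, 185.8, 240.2, 230.2], 0.97)]
side [[-0.837, 0.401, -0.374, 0.301], [-0.548, -0.612, 0.571, 0.447], [-0.0, 0.682, 0.731, 0.756], [0.0, 0.0, 0.0, 1.0]] 482.39597437247687 324.1284988175288 208.81782233028017
capstan_centre 0.8 [399.6, 152.2] [ 0.565  -0.2163  0.162 ]
guard_edge 0.91 [396.6, 137.2] [ 0.5719 -0.2085  0.2   ]
clamp_spoke_end 0.77 [223.2, 330.5] [0.6342 0.2228 0.083 ]
capstan [([385.3, 131.0, 453.2, 191.3], 0.68)]
clamp_spoke_end [([217.0, 322.5, 283.8, 380.1], 0.72)]
```

View pics/top0.png

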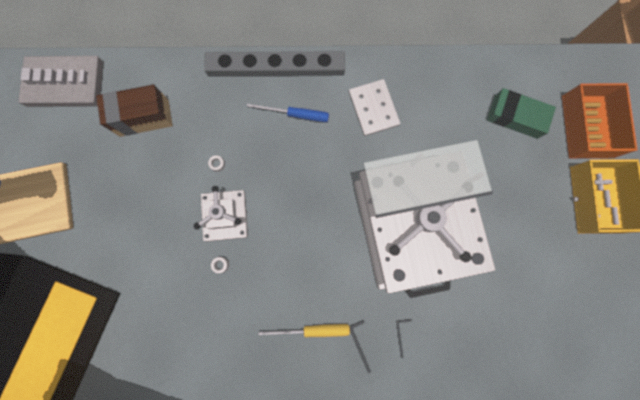

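View pics/side0.png

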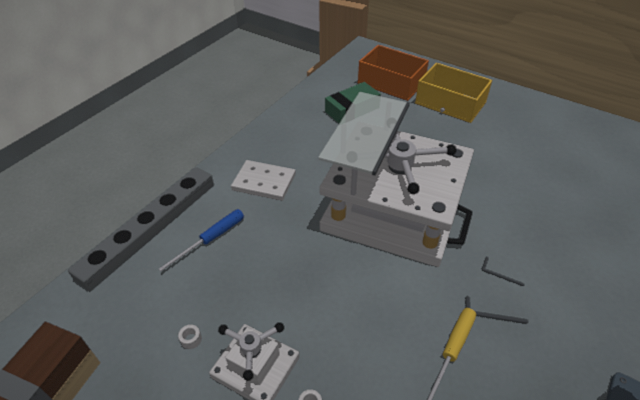

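The top view shows the die set yawed about +11°. Two balls are open, near (394,250) and (465,257), with the guard edge running from (374,214) to (491,191). The clamp is far off at (215,212). Next I'll zoom in to get the angles.

Run:
```python
from h import *
s=snapshot('top');im=s['pixels'][...,::-1][135:300,345:505]
cv2.imwrite('pics/crop.png',cv2.resize(im,None,fx=3.6,fy=3.6,interpolation=cv2.INTER_CUBIC))
# dark balls
hsv=s['pixels'].max(2)
for (u,v) in[(394,250),(465,257)]:
    w=hsv[v-10:v+11,u-10:u+11];m=(w<45);ys,xs=np.nonzero(m)
    U,V=xs.mean()+u-10,ys.mean()+v-10
    p=proj_inv(s,U,V,z=.162);d=p-np.array([.564,-.2164,.162])
    print(U,V,m.sum(),p.round(4),np.hypot(*d[:2]),np.degrees(np.arctan2(d[1],d[0])))
def P(u,v,z):return proj_inv(s,u,v,z=z)[:2]
a=P(374,214,.2);b=P(491,191,.2);e=a-b;print('guard',a,b,np.hypot(*e),np.degrees(np.arctan2(-e[0],e[1])))
a=P(388,292,.128);b=P(494,271,.128);e=a-b;print('plate front',a,b,np.hypot(*e),np.degrees(np.arctan2(-e[0],e[1])))
```

```text
nan nan 0 [nan nan nan] nan nan
nan nan 0 [nan nan nan] nan nan
guard [ 0.5668897  -0.10453667] [ 0.60758416 -0.32271756] 0.22194355346427871 10.56523967058906
plate front [ 0.42136244 -0.13770252] [ 0.45957383 -0.34846491] 0.21419826384227758 10.276150600923355<stdin>:8: RuntimeWarning: Mean of empty slice.
  ret = ret.dtype.type(ret / rcount)
```

View pics/crop.png

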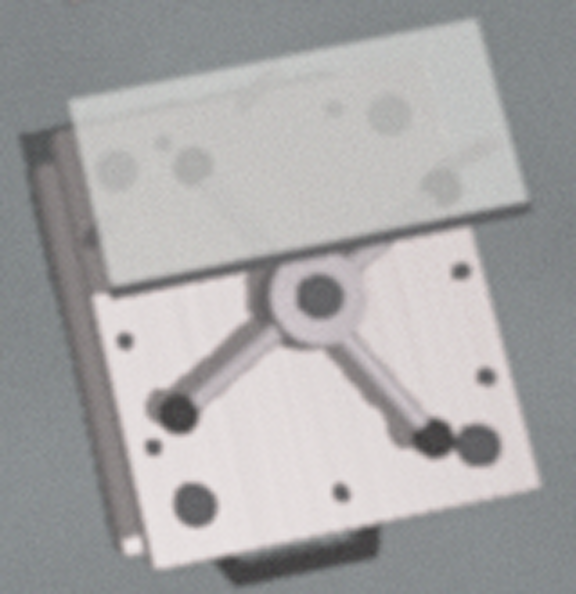

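Run:
```python
from h import *
s=snapshot('top')
A=proj_inv(s,394.4,249.4,z=.162);B=proj_inv(s,465.8,256.7,z=.162);C=proj_inv(s,433.9,217.5,z=.181)
print(A,B,C,np.linalg.norm(A-B))
m=(A+B)/2;d=(A-B)[:2]/np.linalg.norm(A-B);n=np.array([d[1],-d[0]]);c=m[:2]+.0672*n;print('centre from balls',c)
for p in(A,B):print(np.degrees(np.arctan2(*(p[:2]-c)[::-1]))-10.5)
r=np.radians(10.5);c=np.array([.5655,-.2175])
for R in(.062,.064):
  for t in range(-90,-271,-10):
    w=np.radians(t)+r;print(R,t,(c+R*np.array([np.cos(w),np.sin(w)])).round(4))
  break
```

```text
[ 0.50302302 -0.14686959  0.162     ] [ 0.48796467 -0.28186638  0.162     ] [ 0.56128518 -0.21983808  0.181     ] 0.13583404054331796
centre from balls [ 0.56227964 -0.22181768]
117.83114914974209
-151.5607579589096
0.062 -90 [ 0.5768 -0.2785]
0.062 -100 [ 0.566  -0.2795]
0.062 -110 [ 0.5553 -0.2786]
0.062 -120 [ 0.5448 -0.2759]
0.062 -130 [ 0.535  -0.2715]
0.062 -140 [ 0.5261 -0.2653]
0.062 -150 [ 0.5184 -0.2578]
0.062 -160 [ 0.5121 -0.249 ]
0.062 -170 [ 0.5074 -0.2392]
0.062 -180 [ 0.5045 -0.2288]
0.062 -190 [ 0.5035 -0.218 ]
0.062 -200 [ 0.5044 -0.2073]
0.062 -210 [ 0.5071 -0.1968]
0.062 -220 [ 0.5115 -0.187 ]
0.062 -230 [ 0.5177 -0.1781]
0.062 -240 [ 0.5252 -0.1704]
0.062 -250 [ 0.534  -0.1641]
0.062 -260 [ 0.5438 -0.1594]
0.062 -270 [ 0.5542 -0.1565]
```

>>> {"op": "servo_tool", "data": {"deltas": "0 0 0 -0.5 -0.11; 0 0 0 -0.5 -0.11; 0 0 0 -0.5 -0.11; 0 0 0 -0.5 -0.113; 0 -1 -3 0 0; 0 -1.49 -4.72 0 0; 0 -1.49 -4.72 0 0; 0 -1.49 -4.72 0 0; 0 -1.49 -4.72 0 0; 0 -1.49 -4.72 0 0; 0 -1.49 -4.72 0 0; 0 -1.49 -4.72 0 0; 0 -1.49 -4.72 0 0; 0 -1.49 -4.72 0 0; 0 -1.49 -4.72 0 0; 0 -1.49 -4.72 0 0; 0 -1.49 -4.72 0 0; 0 -1.49 -4.72 0 0; 0 -1.49 -4.72 0 0; 0 0 0 0 0", "force": 60}}

```text
time_s: 2.7
tool_pos: [0.4773, -0.1371, 0.2489]
eef_rot: [[-0.984, -0.176, -0.002], [-0.176, 0.984, -0.001], [0.002, -0.001, -1.0]]
contact_force: [-1.2, 0.9, 0.4]
grip_width: -0.0002
```

>>> {"op": "servo_tool", "data": {"deltas": "0 -1.22 -3.85 0 0; 0 -1.22 -3.85 0 0; 0 -1.22 -3.85 0 0; 0 -1.22 -3.85 0 0; 0 0 0 0 0; 0 0 0 0 0; 0 0 0 0 0"}}

```text
time_s: 3.4
tool_pos: [0.5514, -0.2734, 0.252]
eef_rot: [[-0.983, -0.183, 0.0], [-0.183, 0.983, 0.0], [-0.0, 0.0, -1.0]]
contact_force: [0.0, -0.1, -0.6]
grip_width: -0.0002
```

Run:
```python
from h import *
for c in('wrist','side'):
    s=snapshot(c);im=s['pixels'][...,::-1]
    if c=='side':im=cv2.resize(im[80:260,300:500],None,fx=3,fy=3)
    cv2.imwrite(f'pics/{c}1.png',im)
print(sense()['tool_pos'])
```

```text
[ 0.55152845 -0.27328     0.25262574]
```

View pics/wrist1.png

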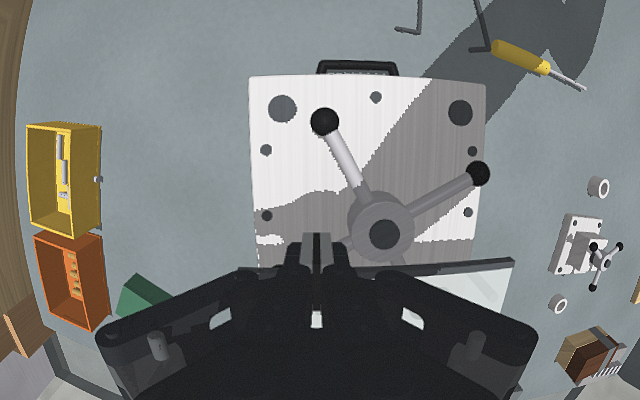

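View pics/side1.png

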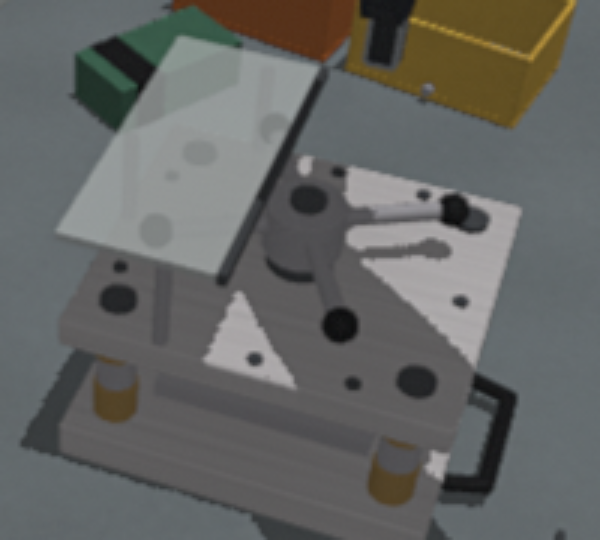

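The wrist view shows the tips at (316,240), in the gap to the right of the spoke whose ball is at (325,121), with the guard edge behind. That matches the plan, so I'll go down in the gap.

>>> {"op": "servo_tool", "data": {"deltas": "0 0 -0.7 1 0; 0 0 0 2 0; 0 0 0 2 0; 0 0 0 2 0; 0 0 0 1.5 0; 0 0 0 1 0; 0 0 0 1 0; 0 0 0 0 0; 0 0 0 0 0"}}

```text
time_s: 4.4
tool_pos: [0.5531, -0.2815, 0.1467]
eef_rot: [[-0.983, -0.182, 0.0], [-0.182, 0.983, -0.0], [-0.0, -0.0, -1.0]]
contact_force: [0.9, 0.8, 0.6]
grip_width: 0.0002
```

>>> {"op": "servo_tool", "data": {"deltas": "0 0.98 0.46 0 0; 0 0.89 0.62 0 0; 0 0.76 0.76 0 0; 0 0.62 0.89 0 0; 0 0.46 0.98 0 0; 0 0.28 1.03 0 0; 0 0 0 0 0"}}

```text
time_s: 5.1
tool_pos: [0.5078, -0.2442, 0.1494]
eef_rot: [[-0.983, -0.182, 0.008], [-0.182, 0.983, -0.006], [-0.006, -0.008, -1.0]]
contact_force: [3.5, -3.4, 0.3]
grip_width: 0.0001
```

>>> {"op": "servo_tool", "data": {"deltas": "0 0.09 1.08 0 0; 0 -0.09 1.08 0 0; 0 -0.28 1.03 0 0; 0 -0.46 0.98 0 0; 0 -0.62 0.89 0 0; 0 -0.76 0.76 0 0; 0 -0.89 0.62 0 0; 0 -0.98 0.46 0 0; 0 0 0 0 0; 0 0 0 0 0"}}

```text
time_s: 6.1
tool_pos: [0.5316, -0.1681, 0.1472]
eef_rot: [[-0.983, -0.182, -0.0], [-0.182, 0.983, -0.002], [0.001, -0.002, -1.0]]
contact_force: [-3.0, -4.1, -0.2]
grip_width: 0.0002
```

Run:
```python
from h import *
ims=[]
for c in('wrist','top'):
    s=snapshot(c);im=s['pixels'][...,::-1]
    im=im[40:280,150:530] if c=='wrist' else cv2.resize(im[135:300,345:505],None,fx=2,fy=2)
    if c=='top': im=cv2.copyMakeBorder(im,0,0,0,60,cv2.BORDER_CONSTANT)
    ims.append(im)
cv2.imwrite('pics/2.png',np.vstack([ims[0],ims[1]]))
x=sense();print(x['tool_pos'],x['contact_force'])
```

```text
[ 0.53163063 -0.16801834  0.14713965] [-2.57977427 -4.19124882  0.51335433]
```

View pics/2.png

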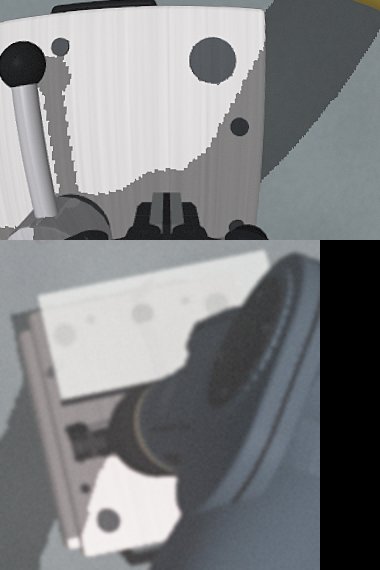

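After stroke 1 the pushed spoke is at about -260° and the next one is just right of front, with its ball at (22,65) in the wrist crop. I'll lift, go back behind that spoke and push again.

>>> {"op": "servo_tool", "data": {"deltas": "0 0.5 -0.3 -0.2 0; 0 0 0 -2.5 0; 0 0 0 -2.8 0; 0 0.2 -2.6 0 0; 0 0.2 -2.6 0 0; 0 0.2 -2.6 0 0; 0 0.3 -2.56 0 0; 0 0 0 0 0; 0 0 0 0 0; 0 0 0 0 0"}}

```text
time_s: 7.2
tool_pos: [0.5376, -0.2733, 0.2016]
eef_rot: [[-0.983, -0.183, 0.001], [-0.183, 0.983, 0.001], [-0.001, 0.001, -1.0]]
contact_force: [-0.6, -0.1, 0.8]
grip_width: -0.0001
```

Run:
```python
from h import *
s=snapshot('wrist');cv2.imwrite('pics/3.png',s['pixels'][...,::-1][40:280,150:530])
x=sense();d=x['tool_pos'][:2]-[.563,-.219];r=np.radians(10.5)
print(x['tool_pos'],d@[np.cos(r),np.sin(r)],d@[-np.sin(r),np.cos(r)])
```

```text
[ 0.53763591 -0.27322239  0.20161181] -0.03482061448906056 -0.0486921939973218
```

View pics/3.png

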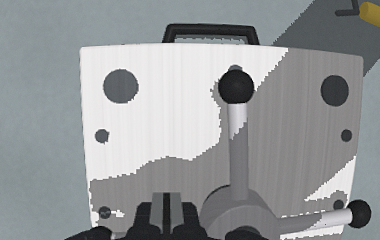

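>>> {"op": "servo_tool", "data": {"deltas": "0 0.3 0 1.5 0; 0 0 0 2 0; 0 0 0 1.9 0; 0 0 0 0 0; 0 0.21 0.12 0 0; 0 0.76 0.76 0 0; 0 0.62 0.89 0 0; 0 0.46 0.98 0 0; 0 0.28 1.03 0 0; 0 0.09 1.08 0 0; 0 -0.09 1.08 0 0; 0 -0.28 1.03 0 0; 0 -0.46 0.98 0 0; 0 -0.62 0.89 0 0; 0 -0.76 0.76 0 0; 0 -0.89 0.62 0 0; 0 0 0 0 0; 0 0 0 0 0"}}

```text
time_s: 9.05
tool_pos: [0.5224, -0.1742, 0.1484]
eef_rot: [[-0.983, -0.182, 0.0], [-0.182, 0.983, -0.003], [0.0, -0.003, -1.0]]
contact_force: [-2.3, -4.5, 0.8]
grip_width: 0.0
```

>>> {"op": "servo_tool", "data": {"deltas": "0 -0.33 0.15 0 0; 0 -0.33 0.15 0 0; 0 -0.33 0.15 0 0; 0 0 0 0 0; 0 0 0 0 0"}}

```text
time_s: 9.55
tool_pos: [0.5306, -0.1681, 0.1479]
eef_rot: [[-0.983, -0.181, -0.001], [-0.181, 0.983, -0.003], [0.002, -0.002, -1.0]]
contact_force: [-2.3, -4.2, -0.0]
grip_width: -0.0004
```

>>> {"op": "servo_tool", "data": {"deltas": "0 -0.26 0.07 0 0; 0 -0.26 0.07 0 0; 0 0 0 0 0; 0 0 0 0 0"}}

```text
time_s: 9.95
tool_pos: [0.5351, -0.1657, 0.1477]
eef_rot: [[-0.983, -0.181, -0.002], [-0.181, 0.983, -0.002], [0.003, -0.002, -1.0]]
contact_force: [-3.5, -4.1, 0.5]
grip_width: -0.0002
```

Run:
```python
from h import *
s=snapshot('wrist');cv2.imwrite('pics/4.png',s['pixels'][...,::-1][0:280,150:530])
x=sense();d=x['tool_pos'][:2]-[.563,-.219];r=np.radians(10.5)
print(x['tool_pos'],x['contact_force'],d@[np.cos(r),np.sin(r)],d@[-np.sin(r),np.cos(r)])
```

```text
[ 0.53502554 -0.16571102  0.14767992] [-3.33789841 -4.40447069  0.21660324] -0.01779487651770978 0.057494591822240176
```

View pics/4.png

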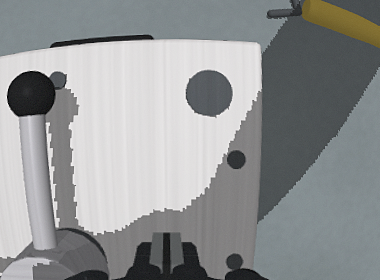

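Stroke 2 has brought the next spoke almost to front, with its ball at (31,93), and I felt no stop. I'll finish from behind this front spoke, where there is room to push up to the stop.

>>> {"op": "servo_tool", "data": {"deltas": "0 0.5 -0.3 -0.2 0; 0 0 0 -2.5 0; 0 0 0 -2.8 0; 0 0.3 -2.6 0 0; 0 0.3 -2.6 0 0; 0 0.3 -2.6 0 0; 0 0.5 -2.3 0 0; 0 0 0 0 0; 0 0 0 0 0; 0 0 0 1.5 0; 0 0 0 2 0; 0 0 0 2 0; 0 0 0 0 0; 0 0 0 0 0"}}

```text
time_s: 11.4
tool_pos: [0.5365, -0.269, 0.1475]
eef_rot: [[-0.983, -0.183, -0.0], [-0.183, 0.983, 0.001], [0.0, 0.001, -1.0]]
contact_force: [-0.4, -0.7, 0.3]
grip_width: -0.0002
```

Run:
```python
from h import *
s=snapshot('wrist');cv2.imwrite('pics/5.png',s['pixels'][...,::-1][0:280,150:530])
x=sense();d=x['tool_pos'][:2]-[.563,-.219];r=np.radians(10.5)
print(x['tool_pos'],x['contact_force'],d@[np.cos(r),np.sin(r)],d@[-np.sin(r),np.cos(r)])
```

```text
[ 0.53709839 -0.26965267  0.1485213 ] [-0.29845445 -0.93297687 -0.08109859] -0.034698603317544534 -0.04508429161933102
```

View pics/5.png

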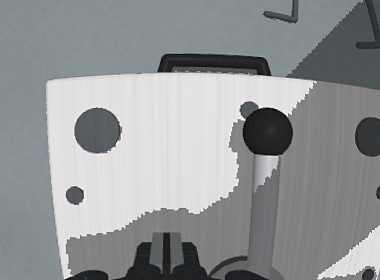

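>>> {"op": "servo_tool", "data": {"deltas": "0 0.8 0.4 0 0; 0 0.9 0.7 0 0; 0 0.4 0.6 0 0; 0 0.1 0.3 0 0; 0 0.1 0.3 0 0; 0 0 0 0 0; 0 0 0 0 0"}}

```text
time_s: 12.15
tool_pos: [0.51, -0.252, 0.1474]
eef_rot: [[-0.983, -0.182, 0.0], [-0.182, 0.983, -0.0], [-0.0, -0.0, -1.0]]
contact_force: [1.0, -0.4, -0.0]
grip_width: -0.0002
```

>>> {"op": "servo_tool", "data": {"deltas": "0 0 0.3 0 0; 0 0 0.3 0 0; 0 0 0 0 0; 0 0 0 0 0"}}

```text
time_s: 12.55
tool_pos: [0.509, -0.2479, 0.1473]
eef_rot: [[-0.983, -0.181, 0.0], [-0.181, 0.983, -0.004], [0.0, -0.004, -1.0]]
contact_force: [0.4, -5.6, -2.3]
grip_width: 0.0002
```

>>> {"op": "servo_tool", "data": {"deltas": "0 0 0.2 0 0; 0 0 0.2 0 0; 0 0 0 0 0; 0 0 0 0 0"}}

```text
time_s: 12.95
tool_pos: [0.5081, -0.2443, 0.1473]
eef_rot: [[-0.983, -0.181, 0.0], [-0.181, 0.983, -0.005], [0.001, -0.005, -1.0]]
contact_force: [0.1, -5.8, -2.2]
grip_width: -0.0
```

>>> {"op": "servo_tool", "data": {"deltas": "0 0 0.2 0 0; 0 0 0.2 0 0; 0 0 0 0 0; 0 0 0 0 0"}}

```text
time_s: 13.35
tool_pos: [0.508, -0.244, 0.1475]
eef_rot: [[-0.984, -0.179, 0.001], [-0.179, 0.984, -0.012], [0.001, -0.012, -1.0]]
contact_force: [3.0, -12.5, -4.8]
grip_width: -0.0002
```

>>> {"op": "servo_tool", "data": {"deltas": "0 0 0.2 0 0; 0 0 0.1 0 0; 0 0 0 0 0; 0 0 0 0 0"}}

```text
time_s: 13.75
tool_pos: [0.508, -0.2439, 0.1476]
eef_rot: [[-0.984, -0.178, 0.002], [-0.178, 0.984, -0.017], [0.001, -0.018, -1.0]]
contact_force: [2.7, -19.0, -7.3]
grip_width: 0.0002
```

>>> {"op": "servo_tool", "data": {"deltas": "0 0 0.2 0 0; 0 0 0 0 0; 0 0 0 0 0"}}

```text
time_s: 14.05
tool_pos: [0.5079, -0.2438, 0.1477]
eef_rot: [[-0.984, -0.177, 0.003], [-0.177, 0.984, -0.021], [0.001, -0.021, -1.0]]
contact_force: [5.2, -22.3, -8.0]
grip_width: -0.0
```

The force rose from 6 to 22 N with no motion, so this looks like the stop. I'll back off, retreat and check the angle.

>>> {"op": "servo_tool", "data": {"deltas": "0 0 -0.8 0 0; 0 0 -0.8 0 0; 0 0 0 -2.5 0; 0 0 0 -4 0; 0 0 0 -4 0; 0 3 -4 0 0; 0 3 -4 0 0; 0 4 -3 0 0; 0 4 -3 0 0; 0 4 -3 0 0; 0 4 -3 0 0; 0 0 0 0 0; 0 0 0 0 0; 0 0 0 0 0"}}

```text
time_s: 15.45
tool_pos: [0.3302, -0.4847, 0.2523]
eef_rot: [[-0.983, -0.183, 0.001], [-0.183, 0.983, 0.001], [-0.001, 0.001, -1.0]]
contact_force: [-0.3, -0.1, 1.1]
grip_width: 0.0002
```

Run:
```python
from h import *
s=snapshot('top');im=s['pixels'][...,::-1]
cv2.imwrite('pics/6.png',cv2.resize(im[135:300,345:505],None,fx=3.6,fy=3.6,interpolation=cv2.INTER_CUBIC))
m=mark_of('top','clamp_spoke_end');print([(k['p'],k['pixel'],proj_inv(s,*k['pixel'],z=.083).round(4)) for k in m[:2]])
x=sense();print(x['tool_pos'],x['contact_force'],x['time_s'])
```

```text
[(0.9, [213.3, 188.7], array([0.6379, 0.222 , 0.083 ]))]
[ 0.33067972 -0.4844743   0.25251119] [-0.53103202 -0.7436491   0.7994413 ] 15.55
```

View pics/6.png

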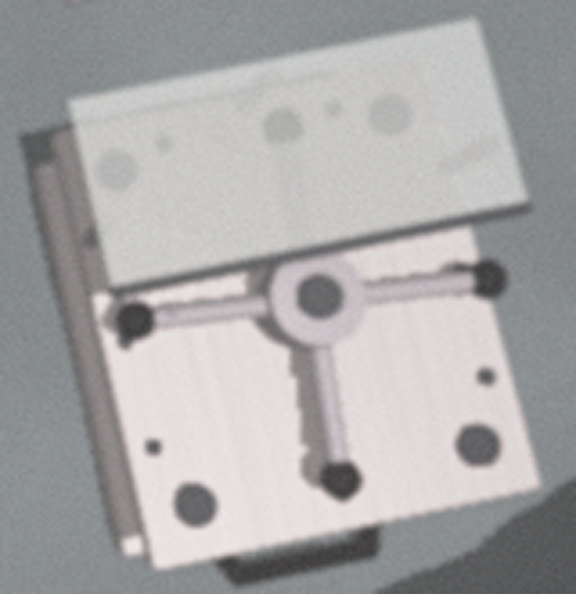

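```bash
python3 -c "
from workcell import *
hand_in()"
```

```text
the job is handed in; nothing more can be done
```

I turned the capstan clockwise to its stop and handed the job in at about 15.6 s of the 61 s allowed. It took two long pushes and a short final one, made with the shut fingers from above through the open front half.

- **Stop:** on the last push the force rose from 6 N to 22 N with no further motion.
- **Angle:** the final top view puts the spokes about 4.3° past the die set's axes. That is a turn of about 4.79 rad, against the stop at 4.8.
- **Clamp:** its ball measured 3.5 mm from the first reading. That is small enough to be detection noise, and the arm never came near it after passing overhead.
- **Arm:** it is well clear of everything, with contact force near zero.

No check failed, and none disagreed beyond that 3.5 mm.

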